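Exchange the blank for gel cassettes in a slotted rack

ROBOT

A 6-joint arm with a two-finger parallel gripper is mounted at the origin on a cart in front of the work surface, level with it; the furniture and walls round the work are solid. World frame = base frame: x ahead of the robot, y to its left, z up, the work surface at z = 0. Lengths are in m, angles in rad, forces in N, time in s.
With the tool pointing down it reaches from about 0.3 to 0.775 m from the base axis. Payload 14.6 kg.
Tool frame: the origin (TCP) lies at the centre of the arm's flange, where the gripper is bolted on; the fingertips stand 199 mm ahead of it and the grasp point (between the pads) lies 180 mm ahead of it; z points along the fingers, y is the line along which they close (so a half turn about z gives the same grasp; the last joint's range is limited). The gripper opens to 94 mm and grips with 3 to 60 N. Pads are 16 mm wide; open, the fingers measure 119 mm over their backs; the gripper's body (75 mm by 177 mm) begins 78 mm behind the grasp point.
Start: joints at [1.145, 0.3, 1.521, -0, 1.321, -0.067], TCP at [0.193, 0.515, 0.405] pointing down, gripper open.
Joint ranges: [-3.03, 3.03], [-0.79, 2.21], [0.23, 2.52], [-1.04, 4.18], [0, 3.07], [-2.55, 2.55]. Speed limits (rad/s): [2.22, 2.22, 2.57, 3.14, 3.14, 3.14].

INTERFACE

Orientations are given as [roll, pitch, yaw] about the fixed x, y, z axes, in that order (R = Rz(yaw) Ry(pitch) Rx(roll)).
In Python, from station import ctrl gives the robot as it stands. The module is installed in compiled form; this text tells all that it offers.
- The arm moves only by the tool servo_tool, never from a script. Its argument "motion" is a list of rows, each a list of 5 numbers: the closure, from 0 (fully open) to 1 (shut), then the shift along the world's x, y, z in cm, then the turn about the world's z in degrees. A call has 1 to 20 rows; each row is the pose to reach, as a shift and turn from the pose commanded when the call began; what a row does not reach only later rows make up. A row lasts 1/8 s, in which the tool goes at most 62.5 mm and 10.7 degrees, less where a joint would pass 70% of its speed; a pose out of reach is approached as far as the arm can. A call with a gripper value outside its range is refused whole. The fingers move at their own pace and stop on an object; "squeeze" is the grip in N (left out, the last holds). Time passes only in rows, so rows that repeat a pose let the fingers close. It gives the time, the measured TCP pose, the force, the opening and the grip force at its end, in the units of the state.
- ctrl.get_obs(): the state, without advancing time (a new reading comes with each control period).
- ctrl.camera(name): name is "scene" or "side" or "wrist"; returns a dict with "image" (400x640x3 uint8, red, green, blue), "fx", "fy", "cx", "cy" (pixels), "camera_from_world" (4x4, takes a point from world to camera coordinates); the wrist camera has in their place "hand_eye" (4x4, takes a point from camera to tool coordinates, whose origin is the TCP and whose axes are the flange's). Camera axes: x right, y up, looking along -z (the intrinsics and any distortion apply to the point x, -y, -z); pixel columns grow to the right and rows downward; lengths in m; the calibration is good to about 2 mm. The wrist camera is an equidistant fisheye: a pixel r from the principal point sees the ray r / f radians off the axis. A picture is of the moment at which its call begins: read the wrist's pose just before it. There is no depth.
- ctrl.hand_in(): hands the job in; it is judged then, once.
The state is a dict: "time_s": time; "qpos": joint angles; "joint_vel": joint speeds; "tau": joint torques, N m; "ee_pos": TCP position; "eef_rot": TCP orientation; "force": force on the tool from outside, world axes, zero at the start; "moment": the same for the moment, N m; "grip_width": finger opening in m; "grip_force": force on a finger pad.
Only numpy, scipy, OpenCV 4.12 (cv2) and the standard library are available. Lean on these libraries where they do the work, as an engineer would, in place of code of your own. Each camera call takes 0.05 s, during which the arm holds its last target. There are 200 camera calls.

TASK

Take the blank (the plate with the single handle tab) out of the slotted rack and stand it in a place of the parking stand, and slide the two gel cassettes from the stand fully down into the rack's two free slots, one where the blank was and one in the slot that was empty. Keep cassettes and blank upright all the way, lower them home gently without dropping or forcing them, and leave the low plates in the rack and the other things on the bench where they are.

Things in the scene. Friction and masses are not known exactly. Their poses are not given: they have to be found in the camera images.
- rack: Fixed aluminium plate rack with white ribs, 120 (x) by 196 mm (y). Origin: centre of its underside, on the bench; floor 8 mm above it. Seven slots, centres at y = -72, -48, -24, 0, 24, 48, 72 mm; a plate stands in one on edge, width along x, thickness along y. The middle slot starts empty; blank and low plates fill the others.
- rack_mouth (a point): Point over the rack's origin, 56.5 mm up, at the mouth of the middle slot. Slots are 11 mm wide between 13 mm thick ribs (|x| = 33 to 49 mm, tops rounded from 50 to 56.5 mm high) and 97 mm long between end walls, which flare outward 5 mm from 58 to 72 mm high. Heights are above the bench. Nothing is above the slots.
- stand: Fixed parking stand, aluminium floor plate 130 (x) by 176 (y) by 8 mm with white posts in pairs. Origin: centre of its underside, on the bench. Three places at y = -60, 0, 60 mm; a plate stands in one on edge on the floor plate, width along x. The cassettes start in the outer places; the middle one is empty.
- stand_mouth (a point): Point over the stand's origin, 49 mm up, at the mouth of the middle place. Each place is an 11 mm gap between posts (|x| = 20 to 36 mm, tops rounded from 44 to 49 mm above the bench), open at both ends, so a plate may stand up to about 12 mm off centre along x.
- cassette_1: Gel cassette: rectangular white plate with a dark grey window on both faces, 90 mm wide (its x), 8 mm thick (its y), 120 mm tall (its z), 0.08 to 0.17 kg, lower corners cut off 5 x 8 mm. Origin: centre of its bottom edge. Both are alike. Pinch it firmly (40 N or so) across its thickness at mid-width of the top edge, 50 mm above the low plates: a light pinch lets it swing.
- cassette_2: Gel cassette: rectangular white plate with a dark grey window on both faces, 90 mm wide (its x), 8 mm thick (its y), 120 mm tall (its z), 0.08 to 0.17 kg, lower corners cut off 5 x 8 mm. Origin: centre of its bottom edge. Both are alike. Pinch it firmly (40 N or so) across its thickness at mid-width of the top edge, 50 mm above the low plates: a light pinch lets it swing.
- blank: The blank: plain grey plate 90 mm wide (x), 8 mm thick (y), 70 mm tall, lower corners cut off 5 x 8 mm, with one upright handle tab 32 mm wide, 8 mm thick, in the middle of its top edge that reaches to 120 mm (z), about 0.1 kg. Origin: centre of its bottom edge. Starts in one of the two slots nearest either end of the rack (y = -72, -48, 48 or 72 mm).
- low_plate_1: Low plate: plain grey plate without a tab, 90 mm wide (x), 8 mm thick (y), 70 mm tall (z), loose in a slot of the rack, where it stays. Origin: centre of its bottom edge.
- low_plate_2: Low plate: plain grey plate without a tab, 90 mm wide (x), 8 mm thick (y), 70 mm tall (z), loose in a slot of the rack, where it stays. Origin: centre of its bottom edge.
- low_plate_3: Low plate: plain grey plate without a tab, 90 mm wide (x), 8 mm thick (y), 70 mm tall (z), loose in a slot of the rack, where it stays. Origin: centre of its bottom edge.
- low_plate_4: Low plate: plain grey plate without a tab, 90 mm wide (x), 8 mm thick (y), 70 mm tall (z), loose in a slot of the rack, where it stays. Origin: centre of its bottom edge.
- low_plate_5: Low plate: plain grey plate without a tab, 90 mm wide (x), 8 mm thick (y), 70 mm tall (z), loose in a slot of the rack, where it stays. Origin: centre of its bottom edge.
- amber_bottle: Bystander: loose brown bottle with black cap, 66 mm across, 135 mm tall, between rack and stand. Origin: centre of its base.
- pot: Bystander: loose white pot with green lid, 46 mm across, 72 mm tall, on the right of the rack. Origin: centre of its base.

How it is judged:
At the end, for the whole second after the job is handed in: Both cassettes stand on the rack's floor in its slots (4 mm in height, 7 mm along the slot, upright to 0.12, in line to 0.08 rad), the blank on the stand's floor in a place (4 mm, 40 mm, 0.12 rad), all at rest; low plates within 12 mm, bottle and pot within 20 mm of their starts (x of cassette_1 in the frame of rack between -0.007 and 0.007 m and y of cassette_1 in the frame of rack between -0.08 and 0.08 m and z of cassette_1 in the frame of rack between 0.004 and 0.012 m and angle between each of cassette_1, cassette_2, blank's own z axis and vertical below 0.12 rad and angle between the x axis of each of cassette_1, cassette_2 and the x axis of rack, either way round below 0.08 rad and linear speed of each of cassette_1, cassette_2, blank below 0.02 m/s and angular speed of each of cassette_1, cassette_2, blank below 0.2 rad/s and x of cassette_2 in the frame of rack between -0.007 and 0.007 m and y of cassette_2 in the frame of rack between -0.08 and 0.08 m and z of cassette_2 in the frame of rack between 0.004 and 0.012 m and x of blank in the frame of stand between -0.04 and 0.04 m and y of blank in the frame of stand between -0.075 and 0.075 m and z of blank in the frame of stand between 0.004 and 0.012 m and angle between the x axis of blank and the x axis of stand, either way round below 0.12 rad and distance of each of low_plate_1, low_plate_2, low_plate_3, low_plate_4, low_plate_5 from where it was at the start of the episode below 0.012 m and distance of each of amber_bottle, pot from where it was at the start of the episode below 0.02 m); the robot touches nothing.
It fails at once if a cassette or the blank is dropped (falls faster than 0.5 m/s, out of the fingers; about 15 mm) ((linear speed of cassette_1 above 0.5 m/s and contact force between cassette_1 and the fingers below 1 N) or (linear speed of cassette_2 above 0.5 m/s and contact force between cassette_2 and the fingers below 1 N) or (linear speed of blank above 0.5 m/s and contact force between blank and the fingers below 1 N)).
It fails at once if a low plate is pushed or lifted out of place (by 20 mm) (distance of any of low_plate_1, low_plate_2, low_plate_3, low_plate_4, low_plate_5 from where it was at the start of the episode above 0.02 m).
It fails at once if a bystander is shoved (by 30 mm) or knocked over (distance of any of amber_bottle, pot from where it was at the start of the episode above 0.03 m or angle between any of amber_bottle, pot's own z axis and vertical above 0.4 rad).
It fails at once if a cassette or the blank is tipped more than 0.6 rad from upright (angle between any of cassette_1, cassette_2, blank's own z axis and vertical above 0.6 rad).
It fails at once if a cassette or the blank is forced into the rack or stand (more than 40 N) (contact force between any of cassette_1, cassette_2, blank and rack above 40 N or contact force between any of cassette_1, cassette_2, blank and stand above 40 N).
It also fails if it takes over 72 s, if anything falls off the work surface, if the arm or the gripper's body presses on something with over 40 N, if the wrist force passes 120 N, or if a joint passes its speed limit or range.

## Working session

There is one attempt and no reset: what is moved stays moved. The work goes in short steps, Python scripts to look and compute and a tool call to move; the robot and the scene stay as the last step left them, time stands still between calls to the robot, and variables do not carry over. Pictures are saved under pics/ and viewed, at most 13 in all, crops included, and the job is handed in when it is done.

Besides the shell and the picture viewer there is one more tool, called after "Emit:" by a JSON object that holds its "api" and its "payload", one argument or row to a line. servo_tool: Moves the arm, as the interface text tells. Its arguments: {"type":"object","properties":{"motion":{"type":"array","items":{"type":"array","items":{"type":"number"}}},"squeeze":{"type":"number"}},"required":["motion"]}

```bash
mkdir -p pics
python3 - <<'E'
from station import ctrl
import cv2,numpy as np
print(ctrl.get_obs())
for n in ["scene","side","wrist"]:
    c=ctrl.camera(n); cv2.imwrite(f"pics/{n}0.png",c["image"][:,:,::-1])
    print({k:(np.round(v,4).tolist() if k!="image" else 0) for k,v in c.items()})
E
```

```text
{'time_s': 0.0, 'qpos': array([ 1.14535989e+00,  3.00469540e-01,  1.52158740e+00,  6.03523220e-06,
        1.32071144e+00, -6.66156049e-02]), 'joint_vel': array([ 0.00132687,  0.0001557 ,  0.00054964, -0.00094989,  0.00132817,
        0.00111612]), 'tau': array([-1.62751392e-03, -5.31807268e+01, -3.52738488e+01,  7.07937218e-02,
        2.43371405e-02, -1.50975757e-04]), 'ee_pos': array([0.19313957, 0.51493534, 0.40408438]), 'eef_rot': array([-3.14041992e+00, -8.40969345e-05,  2.78277027e+00]), 'force': array([ 0.40136109, -0.05030754,  0.34310751]), 'moment': array([ 0.02552927, -0.01276816, -0.01954754]), 'grip_force': 0.0, 'grip_width': 0.09379402457021403}
{'image': 0, 'fx': 404.953, 'fy': 404.953, 'cx': 321.2726, 'cy': 198.8612, 'camera_from_world': [[0.7887, -0.6147, -0.01, -0.4564], [0.2881, 0.3552, 0.8893, -0.2106], [-0.5431, -0.7043, 0.4572, -0.8839], [0.0, 0.0, 0.0, 1.0]]}
{'image': 0, 'fx': 401.8993, 'fy': 401.8993, 'cx': 318.5252, 'cy': 198.3052, 'camera_from_world': [[0.9955, -0.0935, 0.0164, -0.5504], [0.0474, 0.6388, 0.7679, -0.0823], [-0.0823, -0.7636, 0.6404, -1.1929], [0.0, 0.0, 0.0, 1.0]]}
{'image': 0, 'fx': 309.7069, 'fy': 309.7069, 'cx': 323.5579, 'cy': 191.7943, 'hand_eye': [[-0.0006, 0.9641, 0.2656, 0.0764], [1.0, 0.0007, -0.0004, -0.0002], [-0.0006, 0.2656, -0.9641, 0.0195], [0.0, 0.0, 0.0, 1.0]]}
```

View pics/scene0.png

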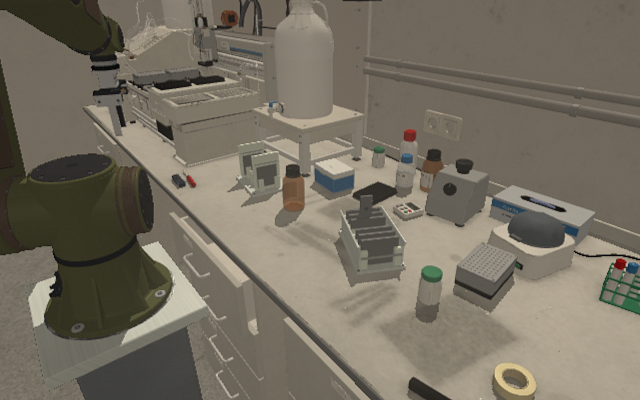

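View pics/side0.png

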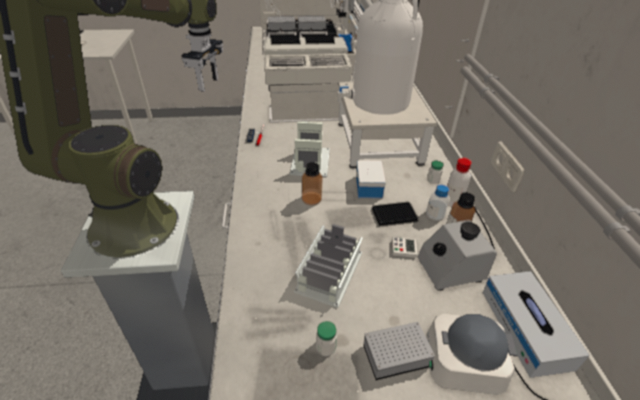

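The scene shows the rack near (370,245) with the blank's tab at its left end (366,205), the stand near (260,170) with two cassettes, the bottle at (293,190) and the pot at (430,290). The side view shows the rack at (330,265), the tab at (338,232), and cassettes at (308,130) and (308,155).

```bash
cat > h.py <<'E'
from station import ctrl
import cv2,numpy as np
from scipy.spatial.transform import Rotation as R
def ray(c,uv,T=None):
    u,v=uv
    x=(u-c["cx"])/c["fx"]; y=(v-c["cy"])/c["fy"]
    if "hand_eye" in c:
        r=np.hypot(x,y); s=np.sin(r)/max(r,1e-9); d=np.array([x*s,-y*s,-np.cos(r)])
        M=T@c["hand_eye"]
    else:
        d=np.array([x,-y,-1]); M=np.linalg.inv(c["camera_from_world"])
    return M[:3,3],M[:3,:3]@d
def on(c,uv,z,T=None):
    o,d=ray(c,uv,T); return o+d*(z-o[2])/d[2]
def tcp():
    o=ctrl.get_obs(); T=np.eye(4); T[:3,:3]=R.from_euler("xyz",o["eef_rot"]).as_matrix(); T[:3,3]=o["ee_pos"]; return T
def proj(c,p,T):   # world -> wrist pixel
    q=np.linalg.inv(T@c["hand_eye"])@np.r_[p,1]
    x,y,z=q[0],-q[1],-q[2]; t=np.arctan2(np.hypot(x,y),z); k=t/np.hypot(x,y)
    return c["cx"]+c["fx"]*k*x, c["cy"]+c["fy"]*k*y
E
python3 - <<'E'
from h import *
s=ctrl.camera("side"); a=ctrl.camera("scene")
print("rack",on(s,(330,265),.05),"stand",on(s,(308,150),.07),on(a,(260,170),.07))
print("tab",on(s,(338,230),.128),on(a,(366,197),.128),"bottle",on(s,(312,167),.135),"pot",on(s,(327,328),.072))
print(tcp().round(3))
E
```

```text
rack [ 0.55906762 -0.23878898  0.05      ] stand [0.54017649 0.26750849 0.07      ] [0.52591247 0.25549858 0.07      ]
tab [ 0.58193675 -0.19296681  0.128     ] [ 0.57857521 -0.18370692  0.128     ] bottle [0.53797583 0.07392929 0.135     ] pot [ 0.52943064 -0.43167486  0.072     ]
[[-0.936  0.351 -0.     0.193]
 [ 0.351  0.936 -0.     0.515]
 [ 0.    -0.001 -1.     0.404]
 [ 0.     0.     0.     1.   ]]
```

View pics/wrist0.png

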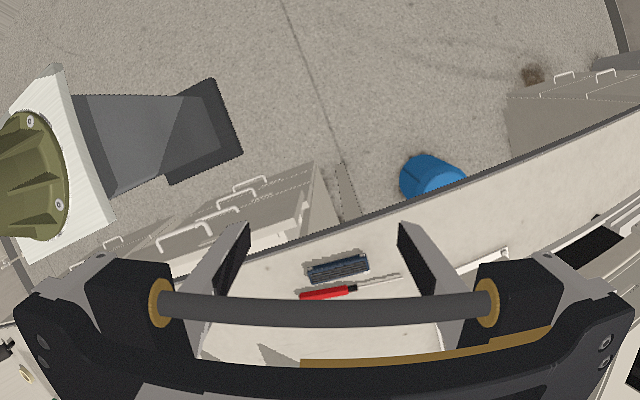

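Emit:
{"api": "servo_tool", "payload": {
  "motion": [
    [0,4,-2,4,5],
    [0,10,-6,8,10],
    [0,16,-10,9,15],
    [0,22,-14,9,20],
    [0,28,-18,9,20],
    [0,34,-22,9,20],
    [0,39,-25.5,9,20],
    [0,39,-25.5,9,20],
    [0,39,-25.5,9,20],
    [0,39,-25.5,9,20]
  ],
  "squeeze": 40
}}

```text
time_s: 1.5
ee_pos: [0.5829, 0.2602, 0.4944]
eef_rot: [-3.142, -0.001, 3.132]
force: [-0.6, -0.6, 0.5]
grip_width: 0.0941
grip_force: 0.0
```

Run:
```python
from h import *
T=tcp();c=ctrl.camera("wrist");cv2.imwrite("pics/w1.png",c["image"][:,:,::-1]);np.save("T1.npy",T);print(T.round(4))
```

```text
[[-1.000e+00  9.800e-03 -6.000e-04  5.829e-01]
 [ 9.800e-03  1.000e+00 -0.000e+00  2.602e-01]
 [ 6.000e-04 -0.000e+00 -1.000e+00  4.944e-01]
 [ 0.000e+00  0.000e+00  0.000e+00  1.000e+00]]
```

View pics/w1.png

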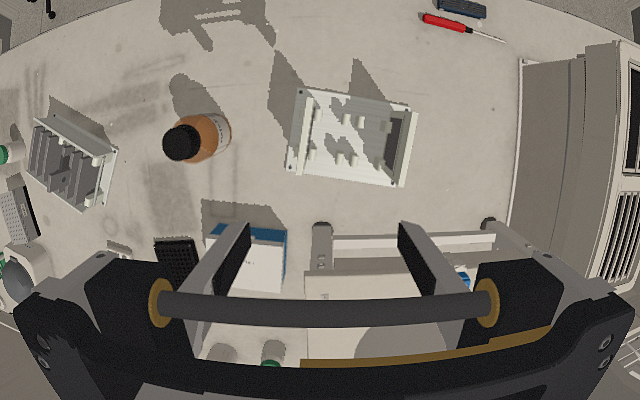

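The wrist view shows the stand around (350,135), tilted slightly, its cassettes on edge at about (303,130) and (403,145). The rack is at (70,165). I'll zoom in on the stand.

Run:
```python
import cv2
i=cv2.imread("pics/w1.png");cv2.imwrite("pics/w1z.png",cv2.resize(i[75:200,270:430],None,fx=4.6,fy=4.6,interpolation=cv2.INTER_CUBIC))
```

```text
(no output)
```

View pics/w1z.png

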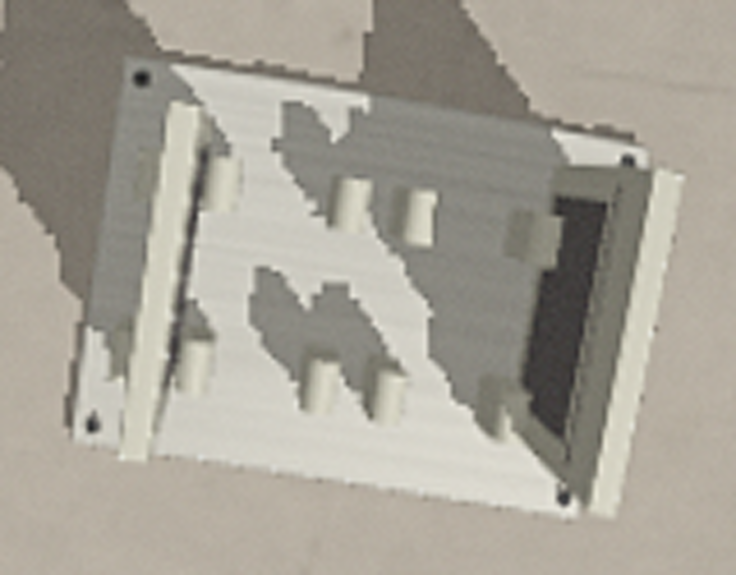

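The crop gives clear cassette top edges: the left runs (184,103)–(136,458) and the right (668,173)–(602,514). The stand's screws are at (141,77), (92,424), (627,161) and (563,497).

Run:
```python
from h import *
T=np.load("T1.npy");c=ctrl.camera("wrist")
f=lambda u,v:(u/4.6+270,v/4.6+75)
for n,p,q in [("L",(184,103),(136,458)),("R",(668,173),(602,514))]:
    a=on(c,f(*p),.128,T);b=on(c,f(*q),.128,T);d=b-a
    print(n,a.round(4),b.round(4),((a+b)/2).round(4),np.linalg.norm(d).round(4),np.degrees(np.arctan2(d[1],d[0])).round(2))
P=[on(c,f(*p),.008,T) for p in [(141,77),(92,424),(627,161),(563,497)]]
print("stand",np.round(P,4),np.mean(P,0).round(4))
d=P[2]-P[0]+P[3]-P[1];print(np.degrees(np.arctan2(-d[0],d[1])))
# rack rough: corners of rack at left (px)
print("rack",on(c,(70,165),.05,T),"bottle",on(c,(180,143),.135,T))
```

```text
L [0.4935 0.2459 0.128 ] [0.581  0.2324 0.128 ] [0.5373 0.2391 0.128 ] 0.0885 -8.76
R [0.5092 0.3652 0.128 ] [0.5966 0.3511 0.128 ] [0.5529 0.3582 0.128 ] 0.0885 -9.18
stand [[0.4802 0.227  0.008 ]
 [0.595  0.2082 0.008 ]
 [0.5067 0.387  0.008 ]
 [0.6216 0.3682 0.008 ]] [0.5509 0.2976 0.008 ]
-9.434335789264644
rack [ 0.56821166 -0.19822351  0.05      ] bottle [0.53822692 0.09053766 0.135     ]
```

Emit:
{"api": "servo_tool", "payload": {
  "motion": [
    [0,0.3,-3,0,0],
    [0,0.8,-9,0,0],
    [0,1,-15,0,0],
    [0,1.5,-21,0,0],
    [0,2,-27,0,0],
    [0,2.3,-33,0,0],
    [0,2.5,-39,0,0],
    [0,2.5,-45,0,0],
    [0,2.5,-48,0,0],
    [0,2.5,-48,0,0],
    [0,2.5,-48,0,0],
    [0,2.5,-48,0,0]
  ]
}}

```text
time_s: 3.1
ee_pos: [0.6083, -0.2184, 0.4951]
eef_rot: [-3.141, 0.0, 3.134]
force: [-0.2, -0.0, 1.6]
grip_width: 0.0941
grip_force: 0.0
```

Run:
```python
from h import *
T=tcp();c=ctrl.camera("wrist");np.save("T2.npy",T);print(T.round(4))
i=c["image"][:,:,::-1];cv2.imwrite("pics/w2.png",i)
cv2.imwrite("pics/w2z.png",cv2.resize(i[50:235,220:440],None,fx=3.2,fy=3.2,interpolation=cv2.INTER_CUBIC))
```

```text
[[-1.000e+00  7.900e-03  5.000e-04  6.083e-01]
 [ 7.900e-03  1.000e+00 -1.000e-04 -2.184e-01]
 [-5.000e-04 -1.000e-04 -1.000e+00  4.951e-01]
 [ 0.000e+00  0.000e+00  0.000e+00  1.000e+00]]
```

View pics/w2z.png

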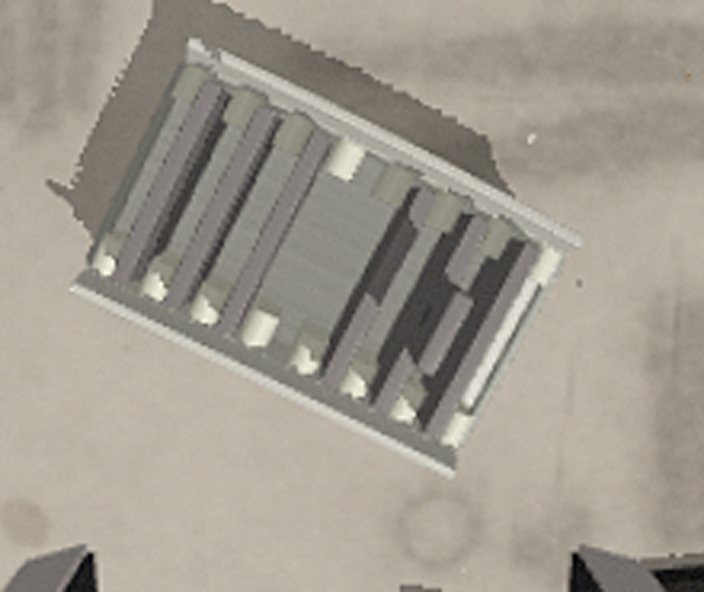

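The crop shows a rack of seven slots with the fourth empty. The blank is in the sixth slot, its tab top from (465,292) to (428,370), with low plates in the rest. The wall-top corners are about (192,43), (578,242), (75,288) and (453,472).

Run:
```python
from h import *
T=np.load("T2.npy");c=ctrl.camera("wrist")
f=lambda p:(p[0]/3.2+220,p[1]/3.2+50)
g=lambda p,z:on(c,f(p),z,T)
A,B,C,D=[g(p,.072) for p in [(192,43),(578,242),(75,288),(453,472)]]
ctr=(A+B+C+D)/4; d=(B-A)+(D-C); print("walls ctr",ctr.round(4),"yaw",np.degrees(np.arctan2(-d[0],d[1])).round(2),np.linalg.norm(B-A).round(4),np.linalg.norm(D-C).round(4))
e=(C-A)+(D-B);print("yaw by x",np.degrees(np.arctan2(e[1],e[0])).round(2),np.linalg.norm(e)/2)
# ribs: bottom row and top row centres, z~.055
bot=[(107,263),(157,287),(207,308),(260,328),(306,357),(355,382),(405,406),(455,430)]
top=[(192,82),(245,104),(295,130),(346,158),(396,180),(446,210),(495,238),(545,265)]
b=np.array([g(p,.055) for p in bot]);t=np.array([g(p,.055) for p in top])
print("ribs ctr",((b.mean(0)+t.mean(0))/2).round(4))
for q in (b,t):
    k=np.polyfit(np.arange(8),q,1)[0];print("pitch",np.linalg.norm(k).round(4),np.degrees(np.arctan2(-k[0],k[1])).round(2))
a,bb=g((469,294),.128),g((428,370),.128);print("tab",((a+bb)/2).round(4),np.linalg.norm(a-bb).round(4),np.degrees(np.arctan2((bb-a)[1],(bb-a)[0])).round(1))
for p,q in [((322,138),(233,335)),((272,112),(180,308)),((528,245),(433,430))]:
    a,bb=g(p,.078),g(q,.078);print("low",((a+bb)/2).round(4),np.linalg.norm(a-bb).round(4),np.degrees(np.arctan2((bb-a)[1],(bb-a)[0])).round(1))
```

```text
walls ctr [ 0.5618 -0.2206  0.072 ] yaw -27.36 0.1774 0.1776
yaw by x -27.35 0.11134881015838337
ribs ctr [ 0.562  -0.2206  0.055 ]
pitch 0.0239 -26.88
pitch 0.0241 -28.07
tab [ 0.5833 -0.177   0.128 ] 0.0309 -27.6
low [ 0.5517 -0.2401  0.078 ] 0.0872 -25.0
low [ 0.5406 -0.2606  0.078 ] 0.0873 -26.3
low [ 0.5932 -0.1578  0.078 ] 0.0858 -26.2
```

Emit:
{"api": "servo_tool", "payload": {
  "motion": [
    [0.3,-0.5,1,-1,-5],
    [0.5,-1,2,-4,-10],
    [0.7,-1.5,3,-7,-16],
    [0.7,-2,4,-10,-22],
    [0.7,-2.4,4.2,-13,-26.8],
    [0.7,-2.4,4.2,-14,-26.8],
    [0.7,-2.4,4.2,-14,-26.8],
    [0.7,-2.4,4.2,-14,-26.8]
  ],
  "squeeze": 10
}}

```text
time_s: 4.2
ee_pos: [0.5844, -0.1781, 0.3559]
eef_rot: [3.141, 0.002, 2.665]
force: [-0.0, 0.3, 0.4]
grip_width: 0.0282
grip_force: 0.0
```

Run:
```python
from h import *
T=tcp();c=ctrl.camera("wrist");np.save("T3.npy",T);print(T.round(4))
i=c["image"][:,:,::-1];cv2.imwrite("pics/w3.png",i)
print(proj(c,(.584,-.178,.128),T))
```

```text
[[-8.886e-01  4.586e-01  1.700e-03  5.844e-01]
 [ 4.586e-01  8.886e-01 -7.000e-04 -1.781e-01]
 [-1.900e-03  2.000e-04 -1.000e+00  3.559e-01]
 [ 0.000e+00  0.000e+00  0.000e+00  1.000e+00]]
(np.float64(323.39671125819075), np.float64(216.26906420933838))
```

View pics/w3.png

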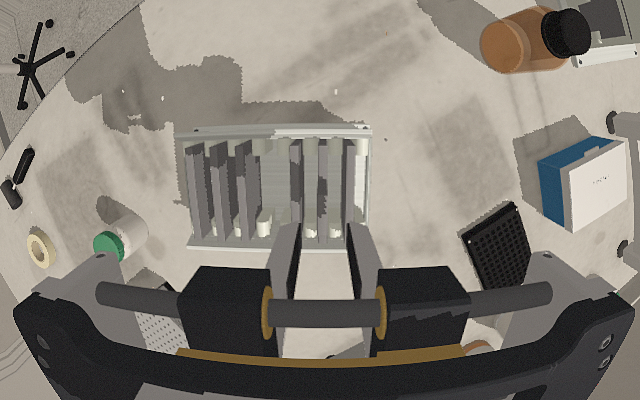

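The rack is square to the tool and the tab sits at column ~323, centred between the fingers as projected. I'll descend and grip lightly.

Emit:
{"api": "servo_tool", "payload": {
  "motion": [
    [0.7,0,0,-2,0],
    [0.7,0,0,-4,0],
    [0.7,0,0,-5.5,0],
    [0.7,0,0,-6.2,0],
    [0.7,0,0,-6.2,0],
    [1,0,0,-6.2,0],
    [1,0,0,-6.2,0],
    [1,0,0,-6.2,0],
    [1,0,0,-6.2,0]
  ],
  "squeeze": 10
}}

```text
time_s: 5.38
ee_pos: [0.5842, -0.178, 0.2931]
eef_rot: [3.141, 0.001, 2.664]
force: [-0.1, 0.2, 3.2]
grip_width: 0.0079
grip_force: 10.0
```

Emit:
{"api": "servo_tool", "payload": {
  "motion": [
    [1,0,0,0,0],
    [1,0,0,0,0],
    [1,0,0,0.5,0],
    [1,0,0,2,0],
    [1,0,0,4.5,0],
    [1,0,0,7.5,0],
    [1,0,0,10.5,0],
    [1,0,0,13,0],
    [1,0,0,15,0],
    [1,0,0,15,0]
  ],
  "squeeze": 40
}}

```text
time_s: 6.62
ee_pos: [0.5839, -0.178, 0.4446]
eef_rot: [3.141, 0.003, 2.664]
force: [0.0, -0.5, -1.7]
grip_width: 0.0077
grip_force: 40.0
```

Emit:
{"api": "servo_tool", "payload": {
  "motion": [
    [1,0,1,0,0],
    [1,-0.3,4,0,0],
    [1,-0.7,8,0,2],
    [1,-1,12.5,0,4],
    [1,-1.4,17,0,6],
    [1,-1.7,21.5,0,8],
    [1,-2,26,0,10],
    [1,-2.4,30.5,0,12],
    [1,-2.7,35,0,14],
    [1,-3,39.5,0,16],
    [1,-3.3,43,0,18.1],
    [1,-3.5,46,0,18.1],
    [1,-3.5,47.6,0,18.1],
    [1,-3.5,47.6,0,18.1],
    [1,-3.5,47.6,0,18.1]
  ]
}}

```text
time_s: 8.5
ee_pos: [0.5493, 0.2971, 0.4425]
eef_rot: [-3.141, -0.0, 2.979]
force: [-0.0, -0.2, -1.2]
grip_width: 0.0081
grip_force: 40.0
```

Run:
```python
from h import *
T=tcp();c=ctrl.camera("wrist");np.save("T4.npy",T);print(T.round(4))
i=c["image"][:,:,::-1];cv2.imwrite("pics/w4.png",i)
cv2.imwrite("pics/w4z.png",cv2.resize(i[80:280,200:450],None,fx=3,fy=3,interpolation=cv2.INTER_CUBIC))
```

```text
[[-9.868e-01  1.617e-01 -3.000e-04  5.493e-01]
 [ 1.617e-01  9.868e-01 -4.000e-04  2.971e-01]
 [ 2.000e-04 -4.000e-04 -1.000e+00  4.425e-01]
 [ 0.000e+00  0.000e+00  0.000e+00  1.000e+00]]
```

View pics/w4z.png

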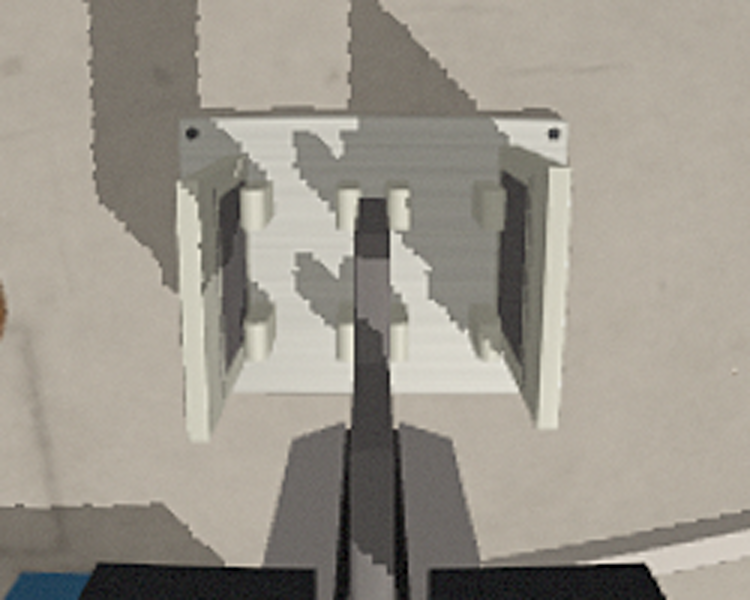

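The blank (crop column ~373) is centred on the middle place (posts' midpoint ~374). I'll lower it.

Emit:
{"api": "servo_tool", "payload": {
  "motion": [
    [1,0,0,-2,0],
    [1,0,0,-5,0],
    [1,0,0,-8,0],
    [1,0,0,-9.8,0],
    [1,0,0,-10.5,0],
    [1,0,0,-11,0],
    [1,0,0,-11.5,0],
    [1,0,0,-12,0],
    [1,0,0,-12,0]
  ]
}}

```text
time_s: 9.68
ee_pos: [0.5491, 0.298, 0.3224]
eef_rot: [-3.141, -0.0, 2.98]
force: [0.7, -0.2, -1.1]
grip_width: 0.0082
grip_force: 40.0
```

Emit:
{"api": "servo_tool", "payload": {
  "motion": [
    [1,0,0,-0.8,0],
    [1,0,0,-1.6,0],
    [1,0,0,-2.2,0],
    [1,0,0,-2.5,0],
    [1,0,0,-2.7,0],
    [1,0,0,-2.8,0],
    [1,0,0,-2.9,0],
    [1,0,0,-2.95,0],
    [1,0,0,-2.95,0]
  ]
}}

```text
time_s: 10.8
ee_pos: [0.5492, 0.2979, 0.2932]
eef_rot: [3.142, 0.0, 2.98]
force: [0.5, -0.2, -0.6]
grip_width: 0.0078
grip_force: 40.0
```

Emit:
{"api": "servo_tool", "payload": {
  "motion": [
    [1,0,0,-0.05,0],
    [1,0,0,-0.1,0],
    [1,0,0,-0.1,0]
  ],
  "squeeze": 20
}}

```text
time_s: 11.18
ee_pos: [0.5491, 0.298, 0.2931]
eef_rot: [3.141, 0.001, 2.98]
force: [-2.3, -1.3, 8.4]
grip_width: 0.008
grip_force: 20.0
```

Emit:
{"api": "servo_tool", "payload": {
  "motion": [
    [0.7,0,0,0,0],
    [0.7,0,0,0,0],
    [0.7,0,0,0,0],
    [0.7,0,0,2,0],
    [0.7,0,0,4.5,0],
    [0.7,0,0,6,0],
    [0.7,0,0,6,0]
  ],
  "squeeze": 10
}}

```text
time_s: 12.05
ee_pos: [0.5491, 0.298, 0.3529]
eef_rot: [3.141, 0.001, 2.98]
force: [-0.2, -0.1, -0.3]
grip_width: 0.028
grip_force: 0.0
```

Run:
```python
from h import *
T=np.load("T4.npy");c=ctrl.camera("wrist")
f=lambda p:(p[0]/3+200,p[1]/3+80)
for p,q in [((188,181),(200,440)),((560,167),(547,428))]:
    a,b=on(c,f(p),.128,T),on(c,f(q),.128,T);print(((a+b)/2).round(4),np.degrees(np.arctan2((b-a)[1],(b-a)[0])).round(1),np.linalg.norm(b-a))
print(tcp().round(4))
```

```text
[0.5375 0.2391 0.128 ] -9.5 0.08899799376489967
[0.5525 0.3578 0.128 ] -9.4 0.08916867006163938
[[-0.987   0.1609 -0.      0.5491]
 [ 0.1609  0.987  -0.      0.2979]
 [ 0.     -0.     -1.      0.3518]
 [ 0.      0.      0.      1.    ]]
```

Emit:
{"api": "servo_tool", "payload": {
  "motion": [
    [0.7,-0.6,-3,0,0],
    [0.7,-1.2,-5.9,0,0],
    [0.7,-1.2,-5.9,0,0],
    [0.7,-1.2,-5.9,-2.5,0],
    [0.7,-1.2,-5.9,-5,0],
    [0.7,-1.2,-5.9,-6,0],
    [0.7,-1.2,-5.9,-6,0],
    [1,-1.2,-5.9,-6,0],
    [1,-1.2,-5.9,-6,0],
    [1,-1.2,-5.9,-6,0],
    [1,-1.2,-5.9,-6,0]
  ]
}}

```text
time_s: 13.48
ee_pos: [0.5372, 0.2389, 0.2928]
eef_rot: [3.141, 0.001, 2.98]
force: [-0.9, -0.7, 6.8]
grip_width: 0.0079
grip_force: 10.0
```

Emit:
{"api": "servo_tool", "payload": {
  "motion": [
    [1,0,0,0,0],
    [1,0,0,0,0],
    [1,0,0,0.5,0],
    [1,0,0,2,0],
    [1,0,0,4.5,0],
    [1,0,0,7.5,0],
    [1,0,0,10.5,0],
    [1,0,0,13,0],
    [1,0,0,15,0],
    [1,0,0,15,0]
  ],
  "squeeze": 40
}}

```text
time_s: 14.72
ee_pos: [0.5369, 0.2389, 0.4442]
eef_rot: [3.14, 0.003, 2.98]
force: [0.9, 0.6, -2.4]
grip_width: 0.0074
grip_force: 40.0
```

Emit:
{"api": "servo_tool", "payload": {
  "motion": [
    [1,0,-1,0,0],
    [1,0.2,-4,0,0],
    [1,0.5,-8,0,-2],
    [1,0.8,-12.5,0,-4],
    [1,1,-17,0,-6],
    [1,1.3,-21.5,0,-8],
    [1,1.5,-26,0,-10],
    [1,1.8,-30.5,0,-12],
    [1,2,-35,0,-14],
    [1,2.2,-39.5,0,-16],
    [1,2.4,-43,0,-18.1],
    [1,2.5,-45,0,-18.1],
    [1,2.5,-46,0,-18.1],
    [1,2.5,-46,0,-18.1],
    [1,2.5,-46,0,-18.1]
  ]
}}

```text
time_s: 16.6
ee_pos: [0.5622, -0.2201, 0.4422]
eef_rot: [3.141, 0.0, 2.665]
force: [0.2, -0.7, -0.2]
grip_width: 0.0081
grip_force: 40.0
```

Run:
```python
from h import *
T=tcp();c=ctrl.camera("wrist");np.save("T5.npy",T);print(T.round(4))
i=c["image"][:,:,::-1];cv2.imwrite("pics/w5.png",i)
cv2.imwrite("pics/w5z.png",cv2.resize(i[80:280,200:450],None,fx=3,fy=3,interpolation=cv2.INTER_CUBIC))
```

```text
[[-8.887e-01  4.585e-01  1.000e-04  5.622e-01]
 [ 4.585e-01  8.887e-01  1.000e-04 -2.201e-01]
 [-0.000e+00  1.000e-04 -1.000e+00  4.422e-01]
 [ 0.000e+00  0.000e+00  0.000e+00  1.000e+00]]
```

View pics/w5z.png

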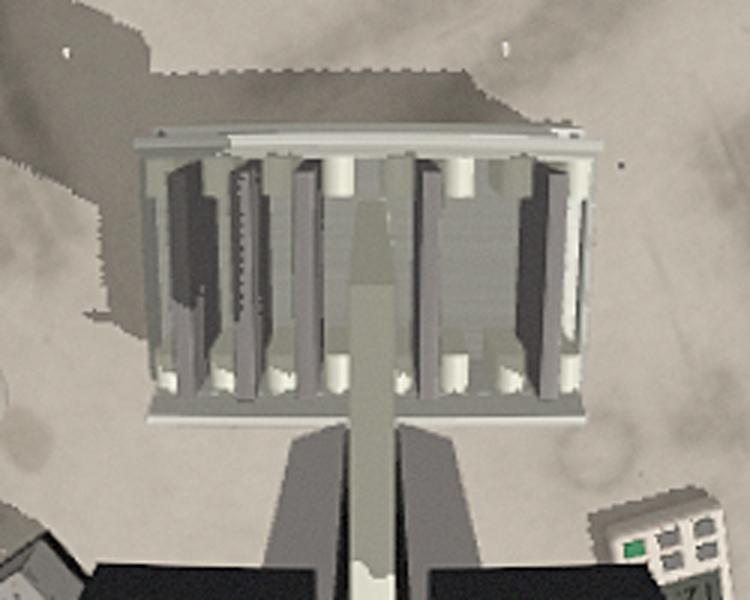

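The cassette (crop column ~371) is about 1 mm right of the middle slot's centre (~368.5). That matches the 0.9 mm of lag still settling in y. I'll lower it slowly and watch the force.

Emit:
{"api": "servo_tool", "payload": {
  "motion": [
    [1,0,-0.02,-2,0],
    [1,0,-0.02,-5,0],
    [1,0,-0.02,-8,0],
    [1,0,-0.02,-9.3,0],
    [1,0,-0.02,-9.8,0],
    [1,0,-0.02,-10.2,0],
    [1,0,-0.02,-10.6,0],
    [1,0,-0.02,-11,0],
    [1,0,-0.02,-11,0]
  ]
}}

```text
time_s: 17.77
ee_pos: [0.5621, -0.2212, 0.332]
eef_rot: [-3.142, -0.0, 2.664]
force: [-0.1, -0.1, -1.5]
grip_width: 0.0076
grip_force: 40.0
```

Emit:
{"api": "servo_tool", "payload": {
  "motion": [
    [1,0,0,-0.6,0],
    [1,0,0,-1.3,0],
    [1,0,0,-2,0],
    [1,0,0,-2.7,0],
    [1,0,0,-3.2,0],
    [1,0,0,-3.5,0],
    [1,0,0,-3.7,0],
    [1,0,0,-3.8,0],
    [1,0,0,-3.9,0],
    [1,0,0,-3.9,0]
  ]
}}

```text
time_s: 19.02
ee_pos: [0.5621, -0.2213, 0.2932]
eef_rot: [3.142, 0.0, 2.664]
force: [-0.3, 0.1, -1.5]
grip_width: 0.0077
grip_force: 40.0
```

Emit:
{"api": "servo_tool", "payload": {
  "motion": [
    [1,0,0,-0.05,0],
    [1,0,0,-0.1,0],
    [1,0,0,-0.15,0],
    [1,0,0,-0.15,0]
  ],
  "squeeze": 20
}}

```text
time_s: 19.52
ee_pos: [0.5622, -0.2212, 0.2928]
eef_rot: [3.142, 0.001, 2.664]
force: [-4.0, 2.7, 10.3]
grip_width: 0.008
grip_force: 20.0
```

Emit:
{"api": "servo_tool", "payload": {
  "motion": [
    [0.7,0,0,0,0],
    [0.7,0,0,0,0],
    [0.7,0,0,0,0],
    [0.7,0,0,2,0],
    [0.7,0,0,5,0],
    [0.7,0,1,8,0],
    [0.7,0,5,9,2],
    [0.7,-0.2,10,9,6],
    [0.7,-0.4,16,9,10],
    [0.7,-0.5,22,9,14],
    [0.7,-0.7,28,9,18.1],
    [0.7,-0.8,34,9,18.1],
    [0.7,-0.9,40,9,18.1],
    [0.7,-0.95,46,9,18.1],
    [0.7,-0.95,51,9,18.1],
    [0.7,-0.95,55,9,18.1],
    [0.7,-0.95,57.9,9,18.1],
    [0.7,-0.95,57.9,8,18.1],
    [0.7,-0.95,57.9,7,18.1],
    [0.7,-0.95,57.9,6,18.1]
  ],
  "squeeze": 10
}}

```text
time_s: 22.02
ee_pos: [0.5529, 0.3567, 0.3508]
eef_rot: [-3.141, -0.0, 2.979]
force: [-0.0, 0.2, 0.2]
grip_width: 0.0283
grip_force: 0.0
```

Emit:
{"api": "servo_tool", "payload": {
  "motion": [
    [0.7,0,0,0,0],
    [0.7,0,0,-2,0],
    [0.7,0,0,-4.5,0],
    [0.7,0,0,-5.9,0],
    [0.7,0,0,-5.9,0],
    [1,0,0,-5.9,0],
    [1,0,0,-5.9,0],
    [1,0,0,-5.9,0],
    [1,0,0,-5.9,0]
  ]
}}

```text
time_s: 23.15
ee_pos: [0.5527, 0.3577, 0.2935]
eef_rot: [3.141, 0.001, 2.98]
force: [-1.7, -0.5, 6.1]
grip_width: 0.0077
grip_force: 10.0
```

Emit:
{"api": "servo_tool", "payload": {
  "motion": [
    [1,0,0,0,0],
    [1,0,0,0,0],
    [1,0,0,0.5,0],
    [1,0,0,2,0],
    [1,0,0,4.5,0],
    [1,0,0,7.5,0],
    [1,0,0,10.5,0],
    [1,0,0,13,0],
    [1,0,0,15,0],
    [1,0,0,15,0]
  ],
  "squeeze": 40
}}

```text
time_s: 24.4
ee_pos: [0.5524, 0.3577, 0.4448]
eef_rot: [3.139, 0.003, 2.98]
force: [-0.8, 0.2, -1.6]
grip_width: 0.0078
grip_force: 40.0
```

Emit:
{"api": "servo_tool", "payload": {
  "motion": [
    [1,0,-1,0,0],
    [1,0.2,-4,0,0],
    [1,0.5,-8,0,-2],
    [1,0.8,-12.5,0,-4],
    [1,1,-17,0,-6],
    [1,1.3,-21.5,0,-8],
    [1,1.6,-26,0,-10],
    [1,1.9,-30.5,0,-12],
    [1,2.2,-35,0,-14],
    [1,2.5,-39.5,0,-16],
    [1,2.7,-44,0,-18.1],
    [1,2.9,-48,0,-18.1],
    [1,3.1,-51,0,-18.1],
    [1,3.15,-53,0,-18.1],
    [1,3.15,-53.6,0,-18.1],
    [1,3.15,-53.6,0,-18.1],
    [1,3.15,-53.6,0,-18.1],
    [1,3.15,-53.6,0,-18.1]
  ]
}}

```text
time_s: 26.65
ee_pos: [0.5842, -0.1775, 0.4428]
eef_rot: [3.142, 0.0, 2.665]
force: [-0.5, -0.7, -1.3]
grip_width: 0.0079
grip_force: 40.0
```

Run:
```python
from h import *
T=tcp();c=ctrl.camera("wrist");print(T.round(4))
i=c["image"][:,:,::-1]
cv2.imwrite("pics/w6z.png",cv2.resize(i[80:280,200:450],None,fx=3,fy=3,interpolation=cv2.INTER_CUBIC))
```

```text
[[-8.886e-01  4.588e-01  2.000e-04  5.842e-01]
 [ 4.588e-01  8.886e-01 -0.000e+00 -1.775e-01]
 [-1.000e-04  1.000e-04 -1.000e+00  4.428e-01]
 [ 0.000e+00  0.000e+00  0.000e+00  1.000e+00]]
```

View pics/w6z.png

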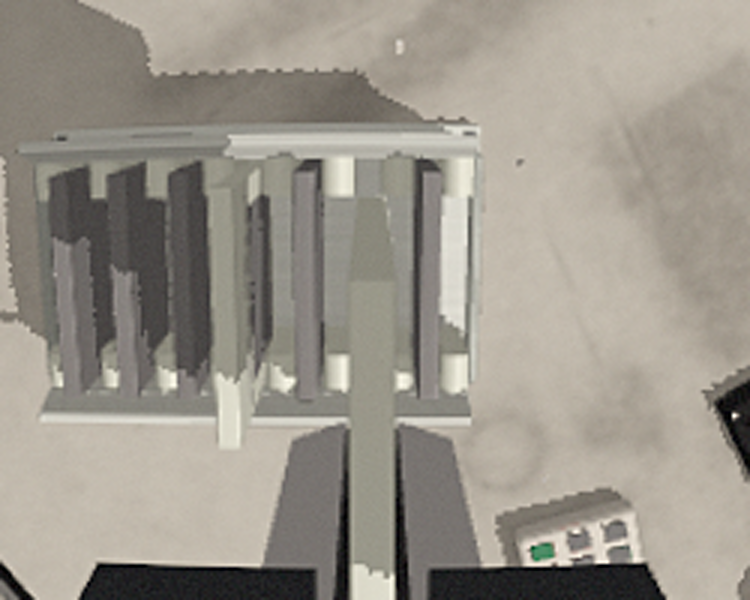

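Cassette 1 stands in the middle slot (crop column ~228). The held cassette (~371) lines up with the free slot between the ribs at 338 and 402, the same view that went in cleanly before. I'll lower it.

Emit:
{"api": "servo_tool", "payload": {
  "motion": [
    [1,0,-0.02,-2,0],
    [1,0,-0.02,-5,0],
    [1,0,-0.02,-8,0],
    [1,0,-0.02,-9.3,0],
    [1,0,-0.02,-9.8,0],
    [1,0,-0.02,-10.2,0],
    [1,0,-0.02,-10.6,0],
    [1,0,-0.02,-11,0],
    [1,0,-0.02,-11,0]
  ]
}}

```text
time_s: 27.82
ee_pos: [0.5841, -0.1784, 0.3325]
eef_rot: [-3.142, -0.0, 2.664]
force: [0.0, -0.2, -0.7]
grip_width: 0.0078
grip_force: 40.0
```

Emit:
{"api": "servo_tool", "payload": {
  "motion": [
    [1,0,0,-0.6,0],
    [1,0,0,-1.3,0],
    [1,0,0,-2,0],
    [1,0,0,-2.7,0],
    [1,0,0,-3.2,0],
    [1,0,0,-3.5,0],
    [1,0,0,-3.7,0],
    [1,0,0,-3.8,0],
    [1,0,0,-3.9,0],
    [1,0,0,-3.95,0]
  ]
}}

```text
time_s: 29.08
ee_pos: [0.5842, -0.1784, 0.2935]
eef_rot: [3.142, 0.0, 2.664]
force: [-1.9, 0.4, 4.4]
grip_width: 0.0076
grip_force: 40.0
```

Emit:
{"api": "servo_tool", "payload": {
  "motion": [
    [1,0,0,-0.05,0],
    [1,0,0,-0.1,0],
    [1,0,0,-0.1,0]
  ],
  "squeeze": 20
}}

```text
time_s: 29.45
ee_pos: [0.5841, -0.1784, 0.2934]
eef_rot: [3.142, 0.001, 2.664]
force: [-4.8, 2.0, 11.5]
grip_width: 0.0076
grip_force: 20.0
```

Resting on the floor. I'll release, retreat and check.

Emit:
{"api": "servo_tool", "payload": {
  "motion": [
    [0.7,0,0,0,0],
    [0.7,0,0,0,0],
    [0.7,0,0,0,0],
    [0.7,0,0,2,0],
    [0.7,0,0,5,0],
    [0.7,0,0,9,0],
    [0.7,1,2,14,0],
    [0.7,2,5,18,4],
    [0.7,2,10,20,10],
    [0.7,2,15,20,16],
    [0.7,2,19,20,20],
    [0.7,2,19,20,20],
    [0.7,2,19,20,20],
    [0.7,2,19,20,20]
  ]
}}

```text
time_s: 31.2
ee_pos: [0.6042, 0.0104, 0.492]
eef_rot: [-3.141, -0.0, 3.011]
force: [0.3, -0.4, 0.2]
grip_width: 0.0281
grip_force: 0.0
```

Run:
```python
from h import *
c=ctrl.camera("wrist");s=ctrl.camera("side")
w=c["image"][20:240,:,::-1]; z=s["image"][110:310,240:420,::-1]
z=cv2.resize(z,None,fx=1.7,fy=1.7,interpolation=cv2.INTER_CUBIC)
o=np.zeros((570,640,3),np.uint8);o[:220]=w;o[225:225+z.shape[0],:z.shape[1]]=z
cv2.imwrite("pics/fin.png",o)
```

```text
(no output)
```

View pics/fin.png

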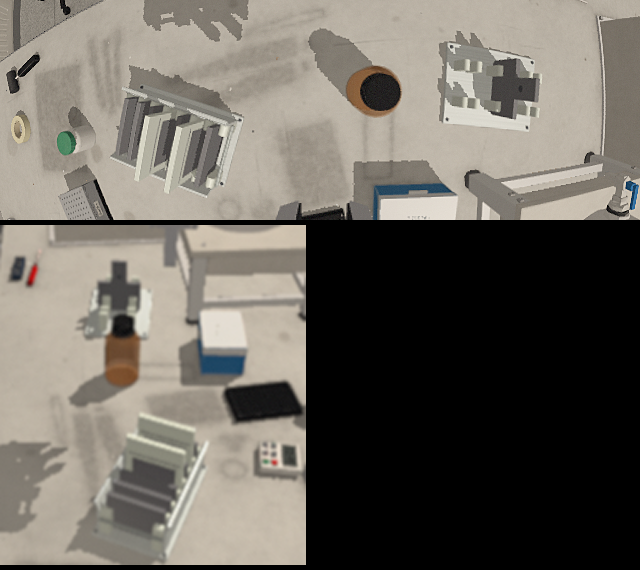

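Both cassettes stand seated in the rack, at (155,145) and (190,155). The blank is upright in the stand's middle place at (510,85), and the bottle and pot are where they were.

```bash
python3 -c "
from station import ctrl
print(ctrl.hand_in())"
```

```text
the job is handed in; nothing more can be done
None
```

The job is handed in at about 31 s of the 72 s allowed: both cassettes look seated in the rack's two free slots, the blank stands in the stand's middle place, and the bottle, pot and low plates look undisturbed in the last pictures; the hand-in call gave no verdict.

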